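# Quarantine the rejected sensor heads

## Task

Pick the two sensor heads marked in red out of the inspection tray and stand both upright on the floor of the open reject bay of the blue chest, never tipping them over, then slide the yellow cover fully shut over them. Leave the three grey-marked good heads standing in their places in the tray, and do not disturb the screwdriver, the wash bottle or the jar.

Things in the scene. Friction and masses are not known exactly. Their poses are not given: they have to be found in the camera images.
- reject_a_mid (a point): Sensor head, REJECT: red cap and red band round the body. Aluminium cylinder standing upright in the tray, 72 mm tall: foot flange 40 mm diameter and 8 mm high, then the body, 34 mm diameter, up to 55 mm, then a connector cap, 26 mm diameter; 180 g or so. The point is on its axis, half-way up (36 mm above its foot), z up along the axis.
- reject_b_mid (a point): Sensor head, REJECT: red cap and red band round the body. Aluminium cylinder standing upright in the tray, 72 mm tall: foot flange 40 mm diameter and 8 mm high, then the body, 34 mm diameter, up to 55 mm, then a connector cap, 26 mm diameter; 180 g or so. The point is on its axis, half-way up (36 mm above its foot), z up along the axis.
- good_a_mid (a point): Sensor head, GOOD: grey cap and grey band, stays in the tray. Aluminium cylinder standing upright in the tray, 72 mm tall: foot flange 40 mm diameter and 8 mm high, then the body, 34 mm diameter, up to 55 mm, then a connector cap, 26 mm diameter; 180 g or so. The point is on its axis, half-way up (36 mm above its foot), z up along the axis.
- good_b_mid (a point): Sensor head, GOOD: grey cap and grey band, stays in the tray. Aluminium cylinder standing upright in the tray, 72 mm tall: foot flange 40 mm diameter and 8 mm high, then the body, 34 mm diameter, up to 55 mm, then a connector cap, 26 mm diameter; 180 g or so. The point is on its axis, half-way up (36 mm above its foot), z up along the axis.
- good_c_mid (a point): Sensor head, GOOD: grey cap and grey band, stays in the tray. Aluminium cylinder standing upright in the tray, 72 mm tall: foot flange 40 mm diameter and 8 mm high, then the body, 34 mm diameter, up to 55 mm, then a connector cap, 26 mm diameter; 180 g or so. The point is on its axis, half-way up (36 mm above its foot), z up along the axis.
- tray: Black inspection tray, 100 x 340 mm, with an 8 mm thick floor and a rim whose top is 12 mm above the bench; fixed to the bench. Origin at the centre of its underside (bench height). The five heads stand in one row along its y axis, on white discs 62 mm apart, centred on the origin, in any order.
- chest: Blue quarantine chest, fixed, 306 mm long (x), 170 mm wide (y); walls 92 mm high, aluminium guide rails on the two long sides up to 104 mm. Two bays in a row along x: the empty reject bay, which is the -x one (nearer the robot), and at +x a bay filled with grey foam. A yellow sliding cover shuts one bay or the other. Origin at the centre of its underside.
- reject_bay (a point): Centre of the reject bay's inner rubber floor, 6 mm above the bench, 75 mm to -x of the chest's centre; axes are the chest's. The bay measures 144 mm in x and 154 mm in y inside.
- cover (a joint): Yellow sliding cover of the chest (152 x 152 x 5 mm plate, top face 99 mm above the bench). 0 m = fully over the reject bay (shut, against its stop); 0.15 m = slid along the chest's +x, fully over the foam bay. Starts 0.13 to 0.15. Slides with about 1.5 N of friction plus light damping, and stays where it is left.
- cover_grip (a point): Point to grip on the cover's black handle bar, 22 mm above the plate's top face and 14 mm below the bar's top. The bar is upright, at the middle of the cover, 14 mm thick in x (the sliding direction), 70 mm long in y, 36 mm high over the plate; axes are the chest's. With the cover shut it lies over the centre of the reject bay.
- screwdriver_grip (a point): Green-handled screwdriver lying on the bench, 140 mm long; the point is in its handle. Bystander.
- wash_bottle: White wash bottle with a blue cap, 60 mm diameter, 150 mm tall, standing on the bench; origin at the centre of its underside. Bystander.
- grease_jar: Small jar with a black lid, 44 mm diameter, 35 mm tall, on the bench; origin at the centre of its underside. Bystander.
Mind the look-alikes: they are no part of the job. Leave any green or purple look-alike of the part that bears good_a_mid alone.

How it is judged:
By the outcome, as a careful person would: the job done as asked, in the order asked, and still so for the second after the job is handed in, with the robot touching nothing.
It also fails if it takes over 72 s, if anything falls off the work surface, if the arm or the gripper's body presses on something with over 40 N, if the wrist force passes 120 N, or if a joint passes its speed limit or range.

## Robot

A 7-joint arm with a two-finger parallel gripper is mounted at the origin on the work surface. World frame = base frame: x ahead of the robot, y to its left, z up, the work surface at z = 0. Lengths are in m, angles in rad, forces in N, time in s.
With the tool pointing down it reaches from about 0.4 to 0.875 m from the base axis. Payload 6.5 kg.
Tool frame: the origin (TCP) lies between the finger pads; the fingertips stand ctrl.tcp_to_tips ahead of it and the grasp point (between the pads) lies 2 mm behind it (ctrl.tcp_to_tips is the distance from the TCP to the fingertips, in m); z points along the fingers, x is the direction in which the jaws open and shut, and the axes are right-handed (so a half turn about z gives the same grasp; the last joint's range is limited). The gripper opens to 88 mm and grips with 3 to 60 N. Pads are 18 mm wide; open, the fingers measure 123 mm over their backs; the gripper's body (75 mm by 187 mm) begins 45 mm behind the grasp point.
Start: joints at [-1.225, 0.536, -0.004, 1.538, 0.003, 1.067, -0.071], TCP at [0.26, 0.596, 0.256] pointing down, gripper open.
Joint ranges: [-2.7, 2.7], [-0.37, 2.16], [-1.27, 1.26], [0.24, 2.4], [-1.31, 4.45], [0.19, 1.91], [-2.76, 2.76]. Speed limits (rad/s): [2.39, 2.39, 3.14, 3.14, 3.14, 3.14, 3.14].

## Interface

Orientations are given as a 3x3 rotation matrix whose columns are the frame's x, y, z axes.
In Python, from bench import telemetry, optics, job, ctrl gives the robot as it stands.
- The arm moves only by the tool jog_arm, never from a script. Its argument "rows" is a list of rows, each an object with "delta_pos": the shift along the world's x, y, z in m, a list of three; "angular": the turn, a rotation vector about the world's x, y, z in degrees, a list of three. A call has 1 to 20 rows; each row shifts and turns the commanded pose from where the row before left it; what a row does not reach is not made up. A row lasts 1/8 s, in which the tool goes at most 62.5 mm and 10.7 degrees, less where a joint would pass 70% of its speed; a pose out of reach is approached as far as the arm can. A call with a gripper value outside its range is refused whole. "jaw" is the gripper's target within -1 to 1 (fully open at 1, half-way at 0, shut at -1), set as the call begins (left out, the last holds). The fingers move at their own pace and stop on an object; "force" is the grip in N (left out, the last holds). Time passes only in rows, so rows that do not move let the fingers close. It gives the time, the measured TCP pose, the force and the opening at its end, in the units of the state.
- telemetry.state(): the state, without advancing time (a new reading comes with each control period).
- optics.read_camera(name): name is "side" or "top" or "wrist"; returns (picture, depth): 384x512x3 uint8, red, green, blue; 384x512 float32, m along the optical axis (not along the pixel's ray), 0 where there is no reading.
- optics.camera_info(name): a dict with "fx", "fy", "cx", "cy" (pixels), "extrinsics" (4x4, takes a point from camera to world coordinates). Camera axes: x right, y down, z forward; pixel columns grow to the right and rows downward; lengths in m; the calibration is good to about 2 mm. A picture is of the moment at which its call begins: read the wrist's pose just before it. camera_info takes no time and is no camera call; for the wrist camera it gives the pose at the moment of the call.
- job.sign_off(): hands the job in, once; it reports no verdict.
The state is a dict: "t": time; "joints": joint angles; "qd": joint speeds; "joint_efforts": joint torques, N m; "tool_pos": TCP position; "eef_rot": TCP orientation; "contact_force": force on the tool from outside, world axes, zero at the start; "ft_torque": the same for the moment, N m; "grip_width": finger opening in m.
Only numpy, scipy, OpenCV 4.12 (cv2) and the standard library are available. Lean on these libraries where they do the work, as an engineer would, in place of code of your own. Each camera call takes 0.05 s, during which the arm holds its last target.

## Working session

There is one attempt and no reset: what is moved stays moved. The work goes in short steps, Python scripts to look and compute and a tool call to move; the robot and the scene stay as the last step left them, time stands still between calls to the robot, and variables do not carry over. Pictures are saved under pics/ and viewed, and the job is handed in when it is done.

Besides the shell and the picture viewer there is one more tool, called after ">>>" as a command line: name --argument value ..., lists and objects as JSON in quotes. jog_arm: Moves the arm, as the interface text tells. Its arguments: {"type":"object","properties":{"rows":{"type":"array","items":{"type":"object","properties":{"delta_pos":{"type":"array","items":{"type":"number"}},"angular":{"type":"array","items":{"type":"number"}}}}},"jaw":{"type":"number"},"force":{"type":"number"}},"required":["rows"]}

```bash
ls; mkdir -p pics
python3 - <<'E'
from bench import telemetry, optics, job, ctrl
import cv2, numpy as np
print(telemetry.state()); print(ctrl.tcp_to_tips)
for n in ("side","top"):
    p,d=optics.read_camera(n); i=optics.camera_info(n)
    np.savez(f"pics/{n}0.npz",p=p,d=d,**{k:np.array(v) for k,v in i.items()})
    print(n,i)
    cv2.imwrite(f"pics/{n}0.png",p[:,:,::-1])
E
```

```text
pics
{'t': 0.0, 'joints': array([-1.22518032,  0.5371857 , -0.00442898,  1.53883864,  0.00261268,
        1.06731093, -0.07119036]), 'qd': array([-0.00043069, -0.00068794,  0.00073075,  0.00039605,  0.00094937,
       -0.00161286,  0.00149558]), 'joint_efforts': array([ 8.51072173e-05, -5.70981932e+01,  9.90671553e-01, -2.51605332e+01,
       -5.62776870e-02,  1.79201004e-02,  1.61620378e-04]), 'tool_pos': array([0.25996881, 0.59511812, 0.25483994]), 'eef_rot': array([[ 4.00200971e-01,  9.16427230e-01, -5.61387666e-04],
       [ 9.16425767e-01, -4.00201339e-01, -1.64376984e-03],
       [-1.73106354e-03,  1.43368165e-04, -9.99998491e-01]]), 'contact_force': array([-0.46074746, -0.12809363,  0.14899458]), 'ft_torque': array([-0.03880201,  0.01683133,  0.00780632]), 'grip_width': 0.08824990598826798}
0.017
side {'fx': 451.113948055639, 'fy': 451.113948055639, 'cx': 262.16995712091614, 'cy': 193.7918653921233, 'extrinsics': array([[-0.97965108, -0.10725219,  0.16964886,  0.40164725],
       [-0.20065829,  0.54220688, -0.81593379,  0.78439879],
       [-0.0044741 , -0.83337187, -0.5526946 ,  0.61024363],
       [ 0.        ,  0.        ,  0.        ,  1.        ]])}
top {'fx': 403.02372941639123, 'fy': 403.02372941639123, 'cx': 253.54909932992496, 'cy': 190.58768819133124, 'extrinsics': array([[-0.02200502, -0.99907377,  0.03697823,  0.51900842],
       [-0.99951429,  0.02280101,  0.02124399,  0.00862573],
       [-0.02206746, -0.03649279, -0.99909024,  1.12823762],
       [ 0.        ,  0.        ,  0.        ,  1.        ]])}
```

View pics/top0.png

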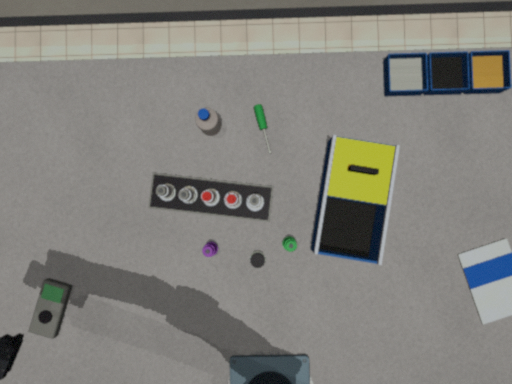

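View pics/side0.png

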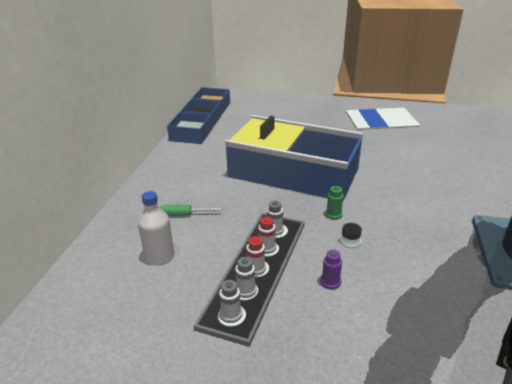

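Candidates in the top view: the red caps are at (210,197) and (233,199), and these are the targets. The grey heads at (166,191), (188,195) and (255,202) are good ones. Purple (210,249) and green (290,243) are look-alikes, and the dark jar is at (257,260). I'll check this in a crop and take measurements.

```bash
cat > h.py <<'E'
import numpy as np, cv2
def load(n):
    z=np.load(f"pics/{n}.npz"); return z
def ray(z,u,v):
    T=z['extrinsics']; d=np.array([(u-z['cx'])/z['fx'],(v-z['cy'])/z['fy'],1.0]); return T[:3,3],T[:3,:3]@d
def plane(z,u,v,h):
    o,d=ray(z,u,v); return o+d*(h-o[2])/d[2]
def tri(a,b):
    (o1,d1),(o2,d2)=a,b
    d1=d1/np.linalg.norm(d1);d2=d2/np.linalg.norm(d2)
    s=np.linalg.lstsq(np.c_[d1,-d2],o2-o1,rcond=None)[0]
    p,q=o1+s[0]*d1,o2+s[1]*d2
    return (p+q)/2,np.linalg.norm(p-q)
def proj(z,P):
    T=np.linalg.inv(z['extrinsics']); c=T[:3,:3]@np.array(P)+T[:3,3]
    return z['fx']*c[0]/c[2]+z['cx'],z['fy']*c[1]/c[2]+z['cy']
def blobs(m,amin=6):
    n,l,s,c=cv2.connectedComponentsWithStats(m.astype(np.uint8))
    return [(c[i].round(1),s[i].tolist()) for i in range(1,n) if s[i,4]>=amin]
def snap(n,name):
    from bench import optics
    i=optics.camera_info(n); p,d=optics.read_camera(n)
    np.savez(f"pics/{name}.npz",p=p,d=d,**{k:np.array(v) for k,v in i.items()})
    cv2.imwrite(f"pics/{name}.png",p[:,:,::-1])
    return load(name)
E
python3 - <<'E'
from h import *
t,s=load("top0"),load("side0")
for z,n in((t,'top'),(s,'side')):
    hsv=cv2.cvtColor(z['p'],cv2.COLOR_RGB2HSV); H,S,V=cv2.split(hsv)
    print(n,'red',blobs(((H<8)|(H>172))&(S>150)&(V>80)))
    print(n,'yellow',blobs((H>25)&(H<35)&(S>150)&(V>80),50))
    m=(H>25)&(H<35)&(S>150)&(V>80)
    # depth points of yellow
    v,u=np.nonzero(m); dd=z['d'][v,u]; P=(np.c_[(u-z['cx'])/z['fx'],(v-z['cy'])/z['fy'],np.ones(len(u))]*dd[:,None])@z['extrinsics'][:3,:3].T+z['extrinsics'][:3,3]
    print('yellow z',np.percentile(P[:,2],[10,50,90]), P.min(0),P.max(0))
a=cv2.resize(t['p'][160:230,140:285],None,fx=5,fy=5,interpolation=cv2.INTER_CUBIC)
b=cv2.resize(t['p'][125:270,300:410],None,fx=4,fy=4,interpolation=cv2.INTER_CUBIC)
c=cv2.resize(s['p'][180:340,190:350],None,fx=3.7,fy=3.7,interpolation=cv2.INTER_CUBIC)
for k,i in(('a',a),('b',b),('c',c)): cv2.imwrite(f"pics/crop_{k}.png",i[:,:,::-1])
E
```

```text
top red [(array([206.4, 195.8]), [203, 192, 8, 8, 52]), (array([231.1, 198.6]), [228, 195, 8, 8, 50])]
top yellow [(array([361.1, 170.4]), [329, 138, 66, 66, 3212])]
yellow z [0.09706651 0.09950888 0.10209527] [ 0.51802074 -0.32912105  0.09228356] [0.68645884 0.00862573 1.12823762]
side red [(array([266.3, 220.6]), [261, 217, 12, 8, 78]), (array([254.8, 240.8]), [249, 237, 13, 9, 92])]
side yellow []Traceback (most recent call last):
  File "<stdin>", line 10, in <module>
    return _quantile_unchecked(
        a, q, axis, out, overwrite_input, method, keepdims, weights)
    return _ureduce(a,
                    func=_quantile_ureduce_func,
    ...<5 lines>...
                    overwrite_input=overwrite_input,
                    method=method)
    r = func(a, **kwargs)
    result = _quantile(arr,
                       quantiles=q,
    ...<2 lines>...
                       out=out,
                       weights=wgt)
    slices_having_nans = np.isnan(arr[-1, ...])
                                  ~~~^^^^^^^^^
IndexError: index -1 is out of bounds for axis 0 with size 0
```

Run:
```python
from h import *
t,s=load("top0"),load("side0")
a=cv2.resize(t['p'][160:230,140:285],None,fx=5,fy=5,interpolation=cv2.INTER_CUBIC)
b=cv2.resize(t['p'][125:270,300:410],None,fx=4,fy=4,interpolation=cv2.INTER_CUBIC)
c=cv2.resize(s['p'][180:340,190:350],None,fx=3.7,fy=3.7,interpolation=cv2.INTER_CUBIC)
for k,i in(('a',a),('b',b),('c',c)): cv2.imwrite(f"pics/crop_{k}.png",i[:,:,::-1])
H=cv2.cvtColor(s['p'],cv2.COLOR_RGB2HSV);print(H[135,245],H[140,285])
```

```text
[ 29 138 226] [ 29 139 227]
```

View pics/crop_a.png

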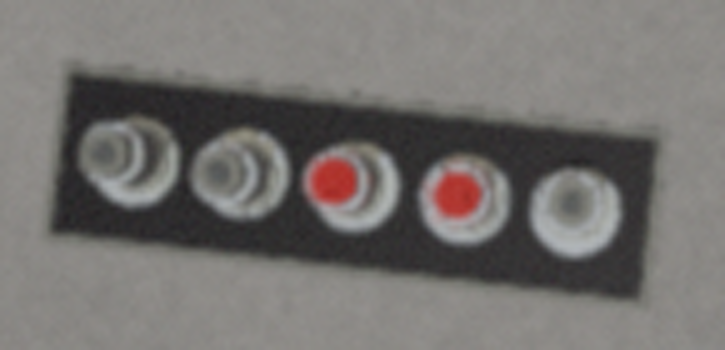

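View pics/crop_b.png

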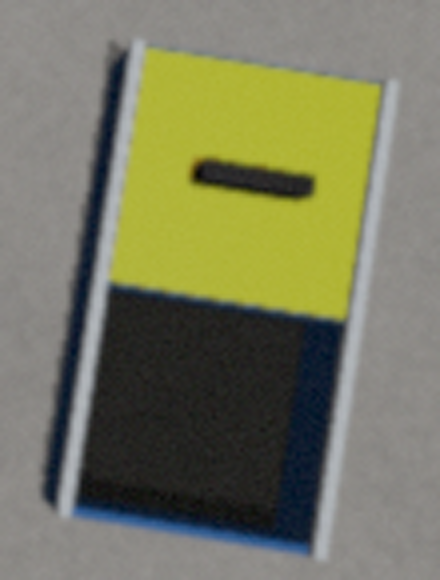

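View pics/crop_c.png

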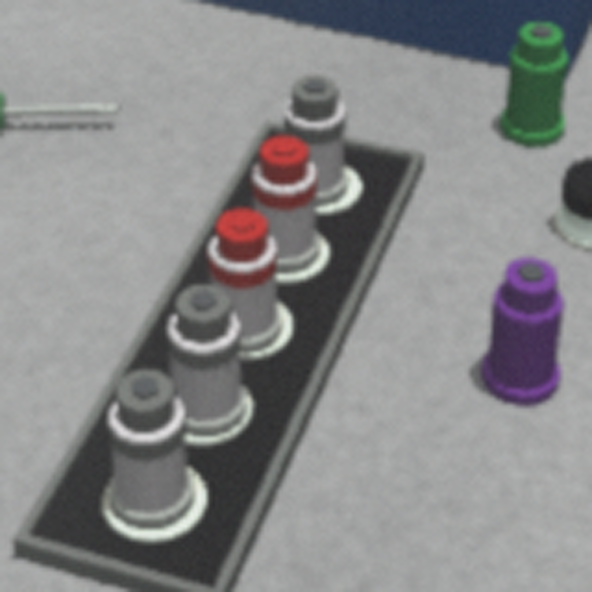

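The crops confirm it. The two red-capped, red-banded heads stand 3rd and 4th from the left in the tray, and the green and purple ones stand outside it. The cover is open over the far bay, with its handle at about (363,169) in the top picture.

Run:
```python
from h import *
t,s=load("top0"),load("side0")
for n,a,b in(("L(206)",(206.4,195.8),(255.0,240.3)),("R(231)",(231.1,198.6),(266.5,220.3))):
    P,g=tri(ray(t,*a),ray(s,*b)); print(n,P.round(4),"gap",round(g,4),"plane.08",plane(t,*a,.08).round(4), 'side',plane(s,*b,.08).round(4))
# tray
c=[plane(t,140+x/5,160+y/5,.012) for x,y in((70,75),(655,138),(640,298),(52,232))]
c=np.array(c); print("tray",c.round(4).tolist(),c.mean(0),np.linalg.norm(c[0]-c[1]),np.linalg.norm(c[0]-c[3]), np.degrees(np.arctan2(*(c[0]-c[1])[[0,1]])),np.degrees(np.arctan2(*(c[3]-c[2])[[0,1]])))
for x,y in((134,165),(243,175),(353,187),(464,199),(576,212)): print('disc',plane(t,140+x/5,160+y/5,.0085).round(4))
# cover
H,S,V=cv2.split(cv2.cvtColor(t['p'],cv2.COLOR_RGB2HSV)); m=((H>25)&(H<35)&(S>150)&(V>80)).astype(np.uint8)
m=cv2.morphologyEx(m,cv2.MORPH_CLOSE,np.ones((13,13)))
ct=max(cv2.findContours(m,0,2)[0],key=cv2.contourArea)[:,0]
W=np.array([plane(t,u,v,.099)[:2] for u,v in ct])
r=cv2.minAreaRect((W*1000).astype(np.float32)); print("cover",r)
hull=cv2.boxPoints(r); print(hull)
# handle: dark within cover; top at z .135
m2=(V<70)&(cv2.erode(m,np.ones((5,5)))>0)
for b in blobs(m2): print('handle',b, plane(t,*b[0],.135),plane(t,*b[0],.117))
v,u=np.nonzero(m2); d=t['d'][v,u]; P=(np.c_[(u-t['cx'])/t['fx'],(v-t['cy'])/t['fy'],np.ones(len(u))]*d[:,None])@t['extrinsics'][:3,:3].T+t['extrinsics'][:3,3]
print(np.percentile(P[:,2],[10,50,90]))
# rail ends, z .104
for x,y in((138,42),(66,514),(391,82),(321,556)): print('rail',plane(t,300+x/4,125+y/4,.104).round(4))
# blob depth stuff for caps and bay floor
for u,v in((206,196),(231,199),(345,230),(340,220)):
    d=np.median(t['d'][v-1:v+2,u-1:u+2]); print(u,v,(t['extrinsics']@np.r_[(u-t['cx'])/t['fx']*d,(v-t['cy'])/t['fy']*d,d,1])[:3].round(4))
```

```text
L(206) [0.5468 0.1544 0.0787] gap 0.0004 plane.08 [0.547  0.1542 0.08  ] side [0.5463 0.1559 0.08  ]
R(231) [0.538  0.0899 0.0786] gap 0.0006 plane.08 [0.5383 0.0898 0.08  ] side [0.5373 0.0918 0.08  ]
tray [[0.6102, 0.3093, 0.012], [0.5675, -0.0162, 0.012], [0.4792, -0.0058, 0.012], [0.5228, 0.3205, 0.012]] [0.54493849 0.15194937 0.012     ] 0.32822753781258757 0.08807276755765589 7.473868559543869 7.613349989759666
disc [0.5592 0.2749 0.0085]
disc [0.5523 0.2139 0.0085]
disc [0.5442 0.1525 0.0085]
disc [0.5361 0.0907 0.0085]
disc [0.5275 0.0286 0.0085]
cover ((601.8646240234375, -244.19512939453125), (148.38314819335938, 149.04034423828125), 79.38373565673828)
[[ 514.95166 -303.38788]
 [ 661.4409  -330.84564]
 [ 688.7776  -185.00238]
 [ 542.2883  -157.54462]]
handle (array([362.9, 169.5]), [349, 166, 29, 8, 149]) [ 0.60146689 -0.24003159  0.135     ] [ 0.60296125 -0.24453789  0.117     ]
[0.12868986 0.13516341 0.13773288]
rail [ 0.6925 -0.1787  0.104 ]
rail [ 0.3947 -0.1248  0.104 ]
rail [ 0.6629 -0.3375  0.104 ]
rail [ 0.3653 -0.2835  0.104 ]
206 196 [0.5465 0.155  0.0822]
231 199 [0.5372 0.09   0.0811]
345 230 [ 0.4459 -0.2175  0.0075]
340 220 [ 0.4738 -0.2044  0.0085]
```

>>> jog_arm --rows '[{"delta_pos": [0.0287, -0.0441, 0], "angular": [0, 0, -7.4]}, {"delta_pos": [0.0287, -0.0441, 0], "angular": [0, 0, -7.4]}, {"delta_pos": [0.0287, -0.0441, 0], "angular": [0, 0, -7.4]}, {"delta_pos": [0.0287, -0.0441, 0], "angular": [0, 0, -7.4]}, {"delta_pos": [0.0287, -0.0441, 0], "angular": [0, 0, -7.4]}, {"delta_pos": [0.0287, -0.0441, 0], "angular": [0, 0, -7.4]}, {"delta_pos": [0.0287, -0.0441, 0], "angular": [0, 0, -7.4]}, {"delta_pos": [0.0287, -0.0441, 0], "angular": [0, 0, -7.4]}, {"delta_pos": [0.0287, -0.0441, 0], "angular": [0, 0, -7.4]}, {"delta_pos": [0.0287, -0.0441, 0], "angular": [0, 0, -7.4]}, {"delta_pos": [0, 0, 0]}, {"delta_pos": [0, 0, 0]}, {"delta_pos": [0, 0, 0]}]' --jaw 1

```text
invalid input
```

Run:
```python
from h import *
from bench import telemetry
st=telemetry.state(); print(st['t'],st['tool_pos'],st['eef_rot'].round(3),st['joints'].round(2))
z=snap('wrist','w1'); print(z['extrinsics'].round(3),z['fx'])
H,S,V=cv2.split(cv2.cvtColor(z['p'],cv2.COLOR_RGB2HSV))
print(blobs(((H<8)|(H>172))&(S>120)&(V>60),30))
```

```text
0.1 [0.25995892 0.59518938 0.25491661] [[ 0.4    0.916 -0.001]
 [ 0.916 -0.4   -0.001]
 [-0.002  0.    -1.   ]] [-1.23  0.54 -0.    1.54  0.    1.07 -0.07]
[[ 0.401  0.877  0.266  0.192]
 [ 0.916 -0.383 -0.118  0.625]
 [-0.002  0.291 -0.957  0.383]
 [ 0.     0.     0.     1.   ]] 292.61977723745946
[]
```

View pics/w1.png

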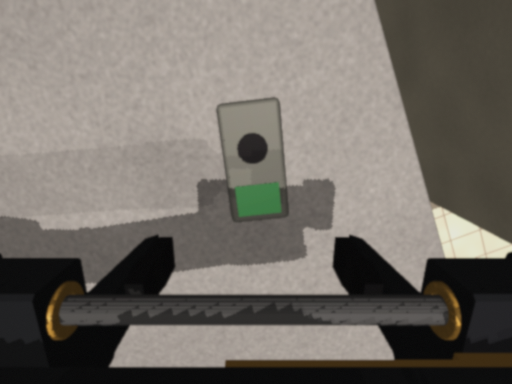

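The picture shows the instrument on the bench; the arm hasn't moved. I'll resend with the angular field in every row.

>>> jog_arm --rows '[{"delta_pos": [0.0287, -0.0441, 0], "angular": [0, 0, -7.4]}, {"delta_pos": [0.0287, -0.0441, 0], "angular": [0, 0, -7.4]}, {"delta_pos": [0.0287, -0.0441, 0], "angular": [0, 0, -7.4]}, {"delta_pos": [0.0287, -0.0441, 0], "angular": [0, 0, -7.4]}, {"delta_pos": [0.0287, -0.0441, 0], "angular": [0, 0, -7.4]}, {"delta_pos": [0.0287, -0.0441, 0], "angular": [0, 0, -7.4]}, {"delta_pos": [0.0287, -0.0441, 0], "angular": [0, 0, -7.4]}, {"delta_pos": [0.0287, -0.0441, 0], "angular": [0, 0, -7.4]}, {"delta_pos": [0.0287, -0.0441, 0], "angular": [0, 0, -7.4]}, {"delta_pos": [0.0287, -0.0441, 0], "angular": [0, 0, -7.4]}, {"delta_pos": [0, 0, 0], "angular": [0, 0, 0]}, {"delta_pos": [0, 0, 0], "angular": [0, 0, 0]}]' --jaw 1 --force 20

```text
t: 1.65
tool_pos: [0.5467, 0.1554, 0.2554]
eef_rot: [[0.991, -0.131, -0.001], [-0.131, -0.991, 0.0], [-0.001, -0.0, -1.0]]
contact_force: [-0.6, 0.2, -0.4]
grip_width: 0.088
```

Run:
```python
from h import *
from bench import telemetry
st=telemetry.state(); print(st['t'],st['tool_pos'],st['eef_rot'].round(3),st['joints'].round(2))
z=snap('wrist','w2'); print(z['extrinsics'].round(3),z['fx'])
H,S,V=cv2.split(cv2.cvtColor(z['p'],cv2.COLOR_RGB2HSV))
print(blobs(((H<8)|(H>172))&(S>120)&(V>60),30))
```

```text
1.65 [0.54668616 0.15535886 0.25541672] [[ 0.991 -0.131 -0.001]
 [-0.131 -0.991  0.   ]
 [-0.001 -0.    -1.   ]] [-0.67  0.42  0.41  1.78 -0.19  0.99 -0.31]
[[ 0.991 -0.125 -0.039  0.557]
 [-0.131 -0.948 -0.289  0.23 ]
 [-0.001  0.291 -0.957  0.384]
 [ 0.     0.     0.     1.   ]] 292.61977723745946
[(array([254.4, 182.4]), [244, 170, 22, 25, 464]), (array([253.6, 218.9]), [243, 217, 23, 7, 50]), (array([254.3, 236.6]), [243, 225, 23, 24, 421])]
```

View pics/w2.png

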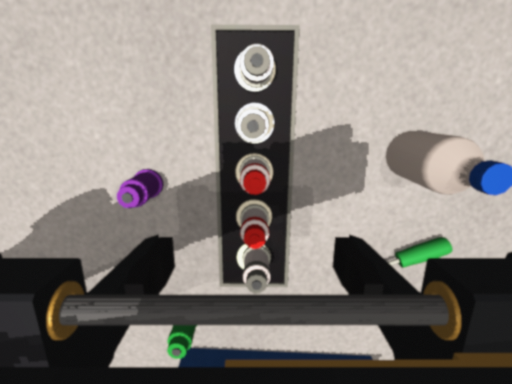

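The wrist view shows the red caps at (255,182) and (254,238) with grey heads on both sides. The wash bottle and screwdriver are clear of the jaws on the right.

Run:
```python
from h import *
z,t,s=load('w2'),load('top0'),load('side0')
for u,b in(((254.6,182.3),(206.4,195.8)),((254.2,238),(231.1,198.6))):
    print(plane(z,*u,.08).round(4), tri(ray(z,*u),ray(t,*b)), plane(t,*b,.08).round(4))
```

```text
[0.5485 0.1554 0.08  ] (array([0.54775389, 0.15463218, 0.07632557]), np.float64(0.0013066231198895085)) [0.547  0.1542 0.08  ]
[0.5396 0.0912 0.08  ] (array([0.53888203, 0.08998193, 0.0771793 ]), np.float64(0.00114746051595369)) [0.5383 0.0898 0.08  ]
```

>>> jog_arm --rows '[{"delta_pos": [0.0005, -0.0012, -0.05], "angular": [0, 0, 0]}, {"delta_pos": [0, 0, -0.05], "angular": [0, 0, 0]}, {"delta_pos": [0, 0, -0.05], "angular": [0, 0, 0]}, {"delta_pos": [0, 0, -0.03], "angular": [0, 0, 0]}, {"delta_pos": [0, 0, -0.0114], "angular": [0, 0, 0]}, {"delta_pos": [0, 0, 0], "angular": [0, 0, 0]}, {"delta_pos": [0, 0, 0], "angular": [0, 0, 0]}]'

```text
t: 2.58
tool_pos: [0.5486, 0.1541, 0.0657]
eef_rot: [[0.991, -0.132, 0.002], [-0.132, -0.991, 0.001], [0.002, -0.001, -1.0]]
contact_force: [-0.1, -1.0, -0.1]
grip_width: 0.0883
```

>>> jog_arm --rows '[{"delta_pos": [0, 0, 0], "angular": [0, 0, 0]}, {"delta_pos": [0, 0, 0], "angular": [0, 0, 0]}, {"delta_pos": [0, 0, 0], "angular": [0, 0, 0]}, {"delta_pos": [0, 0, 0], "angular": [0, 0, 0]}, {"delta_pos": [0, 0, 0], "angular": [0, 0, 0]}, {"delta_pos": [0, 0, 0], "angular": [0, 0, 0]}]' --jaw -1 --force 20

```text
t: 3.32
tool_pos: [0.5476, 0.1534, 0.0643]
eef_rot: [[0.991, -0.132, -0.0], [-0.132, -0.991, -0.0], [-0.0, 0.0, -1.0]]
contact_force: [-0.2, 0.5, -0.4]
grip_width: 0.0331
```

>>> jog_arm --rows '[{"delta_pos": [0, 0, 0.02], "angular": [0, 0, 0]}, {"delta_pos": [0, 0, 0.04], "angular": [0, 0, 0]}, {"delta_pos": [0, 0, 0.045], "angular": [0, 0, 0]}, {"delta_pos": [0, 0, 0.045], "angular": [0, 0, 0]}, {"delta_pos": [-0.006, -0.024, 0], "angular": [0, 0, 0]}, {"delta_pos": [-0.011, -0.045, 0], "angular": [0, 0, -0.4]}, {"delta_pos": [-0.011, -0.045, 0], "angular": [0, 0, -0.4]}, {"delta_pos": [-0.011, -0.045, 0], "angular": [0, 0, -0.4]}, {"delta_pos": [-0.011, -0.045, 0], "angular": [0, 0, -0.4]}, {"delta_pos": [-0.011, -0.045, 0], "angular": [0, 0, -0.4]}, {"delta_pos": [-0.011, -0.045, 0], "angular": [0, 0, -0.4]}, {"delta_pos": [-0.011, -0.045, 0], "angular": [0, 0, -0.4]}, {"delta_pos": [-0.011, -0.045, 0], "angular": [0, 0, 0]}, {"delta_pos": [-0.005, -0.02, 0], "angular": [0, 0, 0]}, {"delta_pos": [0, 0, 0], "angular": [0, 0, 0]}, {"delta_pos": [0, 0, 0], "angular": [0, 0, 0]}, {"delta_pos": [0, 0, 0], "angular": [0, 0, 0]}]'

```text
t: 5.45
tool_pos: [0.4489, -0.2491, 0.2141]
eef_rot: [[0.984, -0.178, -0.0], [-0.178, -0.984, 0.001], [-0.0, -0.001, -1.0]]
contact_force: [0.4, -0.1, -1.7]
grip_width: 0.0335
```

Run:
```python
from h import *
from bench import telemetry
z=snap('wrist','w3'); snap('side','s3')
st=telemetry.state(); print(st['t'],st['tool_pos'],st['grip_width'],np.degrees(np.arctan2(st['eef_rot'][1,0],st['eef_rot'][0,0])))
```

```text
5.55 [ 0.44898564 -0.24949289  0.21425038] 0.033612448109594927 -10.286636389670184
```

View pics/w3.png

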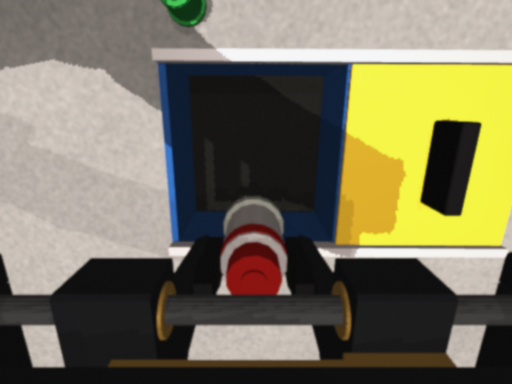

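View pics/s3.png

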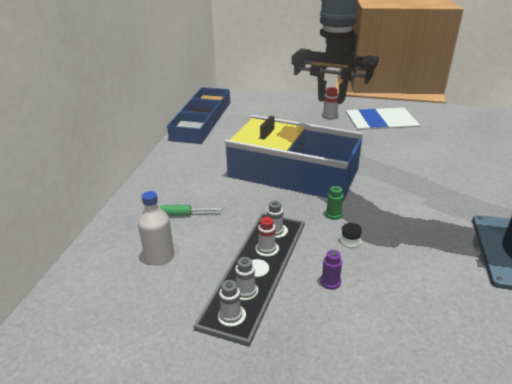

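The head is held upright over the bay, with the bay opening at about x 165–345, y 60–245 in the wrist picture. I'll check the bay's edges from this view.

Run:
```python
from h import *
z=load('w3')
c=np.array([.4552,-.2177]);ex=np.array([.984,-.179]);ey=np.array([.179,.984])
for n,u,v,h in(("rail near outer",250,49,.104),("rail near inner",250,62,.104),("rail far inner",350,245,.104),("rail far outer",420,257,.104),("end wall outer",158,64,.092),("end wall outer",176,240,.092),("end inner",165,70,.092),("cover edge",350,66,.099),("cover edge",339,244,.099),
 ("floor",190,76,.006),("floor",322,78,.006),("floor",195,211,.006),("handletop",435,121,.135),("handletop",480,122,.135)):
    P=plane(z,u,v,h); d=P[:2]-c; print(n,P.round(4),"bay x,y",(d@ex).round(4),(d@ey).round(4))
```

```text
rail near outer [ 0.4682 -0.1331  0.104 ] bay x,y -0.0024 0.0856
rail near inner [ 0.4666 -0.1417  0.104 ] bay x,y -0.0024 0.0768
rail far inner [ 0.5274 -0.3054  0.104 ] bay x,y 0.0867 -0.0734
rail far outer [ 0.5889 -0.3287  0.104 ] bay x,y 0.1514 -0.0853
end wall outer [ 0.3953 -0.1285  0.092 ] bay x,y -0.0749 0.077
end wall outer [ 0.3708 -0.2777  0.092 ] bay x,y -0.0723 -0.0741
end inner [ 0.3996 -0.1337  0.092 ] bay x,y -0.0698 0.0727
cover edge [ 0.5414 -0.1575  0.099 ] bay x,y 0.074 0.0747
cover edge [ 0.5189 -0.3053  0.099 ] bay x,y 0.0784 -0.0748
floor [ 0.4025 -0.1299  0.006 ] bay x,y -0.0676 0.077
floor [ 0.5409 -0.157   0.006 ] bay x,y 0.0734 0.075
floor [ 0.3717 -0.2794  0.006 ] bay x,y -0.0711 -0.0756
handletop [ 0.5843 -0.2053  0.135 ] bay x,y 0.1248 0.0353
handletop [ 0.6147 -0.2115  0.135 ] bay x,y 0.1559 0.0346
```

>>> jog_arm --rows '[{"delta_pos": [0, 0, -0.03], "angular": [0, 0, 0]}, {"delta_pos": [0, 0, -0.04], "angular": [0, 0, 0]}, {"delta_pos": [0, 0, -0.04], "angular": [0, 0, 0]}, {"delta_pos": [0, 0, -0.025], "angular": [0, 0, 0]}, {"delta_pos": [0, 0, -0.01], "angular": [0, 0, 0]}, {"delta_pos": [0, 0, -0.003], "angular": [0, 0, 0]}, {"delta_pos": [0, 0, -0.001], "angular": [0, 0, 0]}, {"delta_pos": [0, 0, 0], "angular": [0, 0, 0]}, {"delta_pos": [0, 0, 0], "angular": [0, 0, 0]}, {"delta_pos": [0, 0, 0], "angular": [0, 0, 0]}]'

```text
t: 6.8
tool_pos: [0.4488, -0.2506, 0.0656]
eef_rot: [[0.984, -0.18, 0.0], [-0.18, -0.984, -0.0], [0.001, 0.0, -1.0]]
contact_force: [-0.6, -0.8, -1.2]
grip_width: 0.0334
```

>>> jog_arm --rows '[{"delta_pos": [0, 0, -0.0015], "angular": [0, 0, 0]}, {"delta_pos": [0, 0, -0.0015], "angular": [0, 0, 0]}, {"delta_pos": [0, 0, 0], "angular": [0, 0, 0]}, {"delta_pos": [0, 0, 0], "angular": [0, 0, 0]}]'

```text
t: 7.3
tool_pos: [0.4487, -0.2505, 0.0623]
eef_rot: [[0.984, -0.18, -0.0], [-0.18, -0.984, -0.0], [-0.0, 0.0, -1.0]]
contact_force: [-0.0, -0.1, -1.4]
grip_width: 0.0334
```

>>> jog_arm --rows '[{"delta_pos": [0, 0, -0.0008], "angular": [0, 0, 0]}, {"delta_pos": [0, 0, 0], "angular": [0, 0, 0]}, {"delta_pos": [0, 0, 0], "angular": [0, 0, 0]}, {"delta_pos": [0, 0, 0], "angular": [0, 0, 0]}]'

```text
t: 7.8
tool_pos: [0.4486, -0.2506, 0.0622]
eef_rot: [[0.984, -0.181, 0.0], [-0.181, -0.984, 0.0], [0.0, -0.0, -1.0]]
contact_force: [-1.7, 1.3, 9.4]
grip_width: 0.0332
```

Contact with the floor at the expected height. Opening part-way and rising.

>>> jog_arm --rows '[{"delta_pos": [0, 0, 0], "angular": [0, 0, 0]}, {"delta_pos": [0, 0, 0], "angular": [0, 0, 0]}, {"delta_pos": [0, 0, 0], "angular": [0, 0, 0]}, {"delta_pos": [0, 0, 0.02], "angular": [0, 0, 0]}, {"delta_pos": [0, 0, 0.04], "angular": [0, 0, 0]}, {"delta_pos": [0, 0, 0.05], "angular": [0, 0, 0]}, {"delta_pos": [0, 0, 0.04], "angular": [0, 0, 0]}, {"delta_pos": [0, 0, 0], "angular": [0, 0, 0]}, {"delta_pos": [0, 0, 0], "angular": [0, 0, 0]}]' --jaw 0.3

```text
t: 8.93
tool_pos: [0.4483, -0.2501, 0.2109]
eef_rot: [[0.984, -0.18, -0.001], [-0.18, -0.984, 0.001], [-0.001, -0.0, -1.0]]
contact_force: [-0.5, 1.0, 0.4]
grip_width: 0.0575
```

Run:
```python
from h import *
z=snap('wrist','w4'); t=snap('side','s4')
```

```text
(no output)
```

View pics/w4.png

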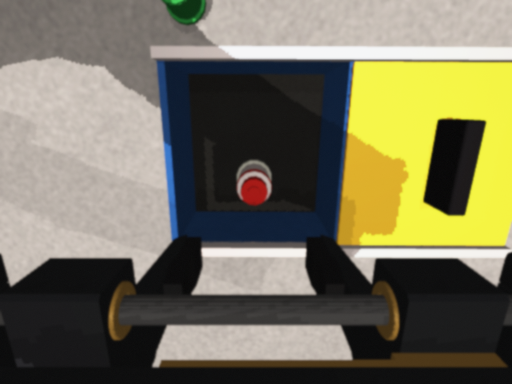

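View pics/s4.png

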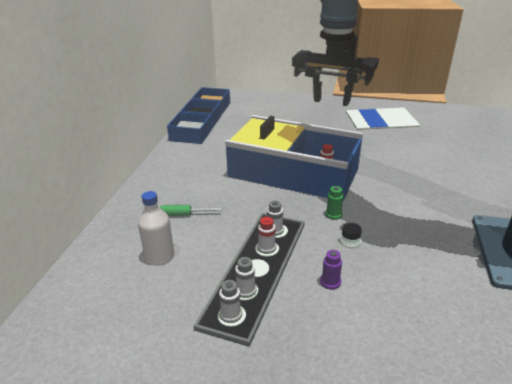

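The first head stands in the bay, with its cap at (254,190) in the wrist picture. Now the second.

>>> jog_arm --rows '[{"delta_pos": [0.006, 0.0228, 0], "angular": [0, 0, 0]}, {"delta_pos": [0.0115, 0.044, 0], "angular": [0, 0, 0.4]}, {"delta_pos": [0.0115, 0.044, 0], "angular": [0, 0, 0.4]}, {"delta_pos": [0.0115, 0.044, 0], "angular": [0, 0, 0.4]}, {"delta_pos": [0.0115, 0.044, 0], "angular": [0, 0, 0.4]}, {"delta_pos": [0.0115, 0.044, 0], "angular": [0, 0, 0.4]}, {"delta_pos": [0.0115, 0.044, 0], "angular": [0, 0, 0.4]}, {"delta_pos": [0.0115, 0.044, 0], "angular": [0, 0, 0.4]}, {"delta_pos": [0.003, 0.01, 0], "angular": [0, 0, 0]}, {"delta_pos": [0, 0, 0], "angular": [0, 0, 0]}, {"delta_pos": [0, 0, 0], "angular": [0, 0, 0]}, {"delta_pos": [0, 0, 0], "angular": [0, 0, 0]}]' --jaw 1

```text
t: 10.52
tool_pos: [0.538, 0.0886, 0.2115]
eef_rot: [[0.991, -0.135, -0.0], [-0.135, -0.991, -0.0], [-0.0, 0.0, -1.0]]
contact_force: [-0.2, -0.5, -0.7]
grip_width: 0.0877
```

Run:
```python
from h import *
z=snap('wrist','w5')
H,S,V=cv2.split(cv2.cvtColor(z['p'],cv2.COLOR_RGB2HSV))
b=blobs(((H<8)|(H>172))&(S>120)&(V>60),30); print(b)
for c,_ in b: print(plane(z,*c,.08).round(4))
```

```text
[(array([254.2, 191.2]), [241, 177, 27, 29, 625])]
[0.5397 0.091  0.08  ]
```

View pics/w5.png

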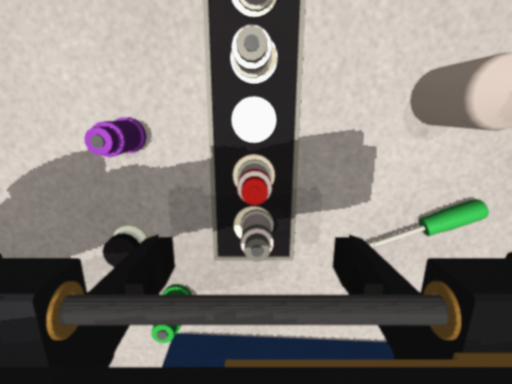

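>>> jog_arm --rows '[{"delta_pos": [0.0005, 0.0015, -0.03], "angular": [0, 0, 0]}, {"delta_pos": [0, 0, -0.05], "angular": [0, 0, 0]}, {"delta_pos": [0, 0, -0.04], "angular": [0, 0, 0]}, {"delta_pos": [0, 0, -0.02], "angular": [0, 0, 0]}, {"delta_pos": [0, 0, -0.007], "angular": [0, 0, 0]}, {"delta_pos": [0, 0, 0], "angular": [0, 0, 0]}, {"delta_pos": [0, 0, 0], "angular": [0, 0, 0]}]'

```text
t: 11.45
tool_pos: [0.5395, 0.0918, 0.0655]
eef_rot: [[0.991, -0.132, 0.002], [-0.132, -0.991, 0.0], [0.002, -0.001, -1.0]]
contact_force: [-0.5, 0.7, 0.4]
grip_width: 0.0881
```

>>> jog_arm --rows '[{"delta_pos": [0, 0, 0], "angular": [0, 0, 0]}, {"delta_pos": [0, 0, 0], "angular": [0, 0, 0]}, {"delta_pos": [0, 0, 0], "angular": [0, 0, 0]}, {"delta_pos": [0, 0, 0], "angular": [0, 0, 0]}, {"delta_pos": [0, 0, 0], "angular": [0, 0, 0]}, {"delta_pos": [0, 0, 0], "angular": [0, 0, 0]}]' --jaw -1 --force 20

```text
t: 12.2
tool_pos: [0.5388, 0.0917, 0.0645]
eef_rot: [[0.991, -0.132, 0.0], [-0.132, -0.991, -0.0], [0.0, 0.0, -1.0]]
contact_force: [0.4, -0.6, 0.0]
grip_width: 0.0337
```

>>> jog_arm --rows '[{"delta_pos": [0, 0, 0.02], "angular": [0, 0, 0]}, {"delta_pos": [0, 0, 0.04], "angular": [0, 0, 0]}, {"delta_pos": [0, 0, 0.045], "angular": [0, 0, 0]}, {"delta_pos": [0, 0, 0.045], "angular": [0, 0, 0]}, {"delta_pos": [-0.006, -0.021, 0], "angular": [0, 0, 0]}, {"delta_pos": [-0.011, -0.039, 0], "angular": [0, 0, -0.45]}, {"delta_pos": [-0.011, -0.039, 0], "angular": [0, 0, -0.45]}, {"delta_pos": [-0.011, -0.039, 0], "angular": [0, 0, -0.45]}, {"delta_pos": [-0.011, -0.039, 0], "angular": [0, 0, -0.45]}, {"delta_pos": [-0.011, -0.039, 0], "angular": [0, 0, -0.45]}, {"delta_pos": [-0.011, -0.039, 0], "angular": [0, 0, -0.45]}, {"delta_pos": [-0.0052, -0.019, 0], "angular": [0, 0, 0]}, {"delta_pos": [0, 0, 0], "angular": [0, 0, 0]}, {"delta_pos": [0, 0, 0], "angular": [0, 0, 0]}, {"delta_pos": [0, 0, 0], "angular": [0, 0, 0]}]'

```text
t: 14.08
tool_pos: [0.4616, -0.181, 0.2143]
eef_rot: [[0.984, -0.177, -0.0], [-0.177, -0.984, 0.001], [-0.0, -0.0, -1.0]]
contact_force: [0.3, 0.1, -1.5]
grip_width: 0.0334
```

Run:
```python
from h import *
z=snap('wrist','w6'); t=snap('side','s6'); snap('top','t6')
```

```text
(no output)
```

View pics/w6.png

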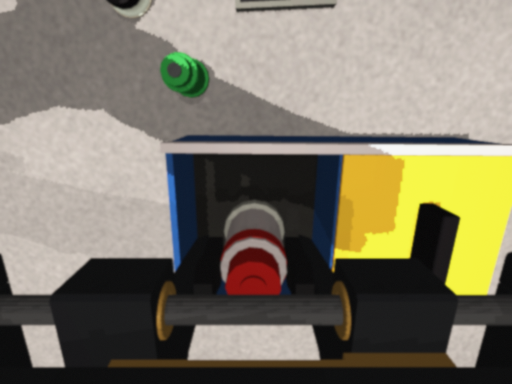

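View pics/s6.png

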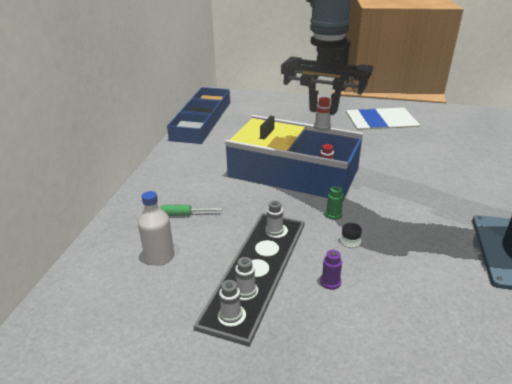

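The second head hangs upright over the near half of the bay, with the first still standing behind it. The good heads are unmoved.

>>> jog_arm --rows '[{"delta_pos": [0, -0.0005, -0.03], "angular": [0, 0, 0]}, {"delta_pos": [0, 0, -0.04], "angular": [0, 0, 0]}, {"delta_pos": [0, 0, -0.04], "angular": [0, 0, 0]}, {"delta_pos": [0, 0, -0.025], "angular": [0, 0, 0]}, {"delta_pos": [0, 0, -0.01], "angular": [0, 0, 0]}, {"delta_pos": [0, 0, -0.004], "angular": [0, 0, 0]}, {"delta_pos": [0, 0, -0.0015], "angular": [0, 0, 0]}, {"delta_pos": [0, 0, 0], "angular": [0, 0, 0]}, {"delta_pos": [0, 0, 0], "angular": [0, 0, 0]}, {"delta_pos": [0, 0, 0], "angular": [0, 0, 0]}]'

```text
t: 15.48
tool_pos: [0.4617, -0.1828, 0.0643]
eef_rot: [[0.984, -0.179, 0.001], [-0.179, -0.984, -0.0], [0.001, 0.0, -1.0]]
contact_force: [-0.2, -0.2, -2.1]
grip_width: 0.0336
```

>>> jog_arm --rows '[{"delta_pos": [0, 0, -0.0008], "angular": [0, 0, 0]}, {"delta_pos": [0, 0, 0], "angular": [0, 0, 0]}, {"delta_pos": [0, 0, 0], "angular": [0, 0, 0]}]'

```text
t: 15.85
tool_pos: [0.4614, -0.1827, 0.0632]
eef_rot: [[0.984, -0.179, -0.0], [-0.179, -0.984, -0.0], [-0.0, 0.0, -1.0]]
contact_force: [-0.3, -0.7, -1.1]
grip_width: 0.0332
```

>>> jog_arm --rows '[{"delta_pos": [0, 0, -0.0008], "angular": [0, 0, 0]}, {"delta_pos": [0, 0, 0], "angular": [0, 0, 0]}, {"delta_pos": [0, 0, 0], "angular": [0, 0, 0]}]'

```text
t: 16.23
tool_pos: [0.4615, -0.1828, 0.0625]
eef_rot: [[0.984, -0.179, 0.0], [-0.179, -0.984, -0.0], [0.0, 0.0, -1.0]]
contact_force: [-0.3, -1.4, -0.1]
grip_width: 0.0335
```

>>> jog_arm --rows '[{"delta_pos": [0, 0, -0.0003], "angular": [0, 0, 0]}, {"delta_pos": [0, 0, 0], "angular": [0, 0, 0]}, {"delta_pos": [0, 0, 0], "angular": [0, 0, 0]}]'

```text
t: 16.6
tool_pos: [0.4616, -0.1828, 0.0624]
eef_rot: [[0.984, -0.179, 0.0], [-0.179, -0.984, -0.0], [0.0, -0.0, -1.0]]
contact_force: [-0.9, 0.7, 5.5]
grip_width: 0.0333
```

>>> jog_arm --rows '[{"delta_pos": [0, 0, 0], "angular": [0, 0, 0]}, {"delta_pos": [0, 0, 0], "angular": [0, 0, 0]}, {"delta_pos": [0, 0, 0], "angular": [0, 0, 0]}, {"delta_pos": [0, 0, 0.02], "angular": [0, 0, 0]}, {"delta_pos": [0, 0, 0.04], "angular": [0, 0, 0]}, {"delta_pos": [0, 0, 0.05], "angular": [0, 0, 0]}, {"delta_pos": [0, 0, 0.04], "angular": [0, 0, 0]}, {"delta_pos": [0, 0, 0], "angular": [0, 0, 0]}, {"delta_pos": [0, 0, 0], "angular": [0, 0, 0]}]' --jaw 0.3

```text
t: 17.73
tool_pos: [0.461, -0.1824, 0.2115]
eef_rot: [[0.984, -0.178, -0.001], [-0.178, -0.984, 0.0], [-0.001, -0.0, -1.0]]
contact_force: [-0.9, -0.1, -0.3]
grip_width: 0.0573
```

Run:
```python
from h import *
z=snap('wrist','w7'); t=snap('side','s7')
c=np.array([.4552,-.2177]);ex=np.array([.984,-.179]);ey=np.array([.179,.984])
a=cv2.resize(t['p'][100:200,210:380],None,fx=4,fy=4,interpolation=cv2.INTER_CUBIC)
cv2.imwrite("pics/s7c.png",a[:,:,::-1])
```

```text
(no output)
```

View pics/w7.png

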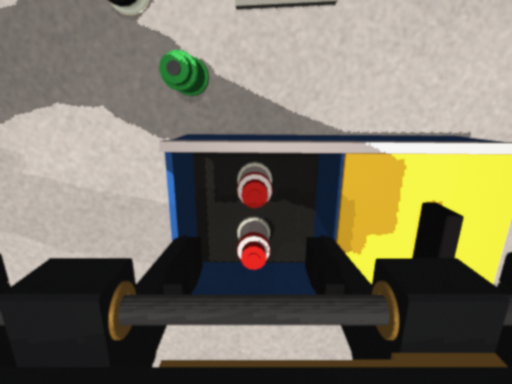

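View pics/s7c.png

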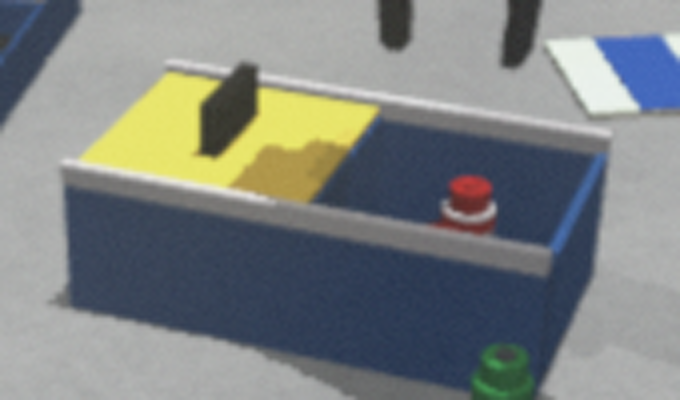

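Run:
```python
from h import *
t,s=load('top0'),load('s7')
print(tri(ray(t,362.9,169.3),ray(s,267,120.8)))
a=cv2.resize(s['p'][105:150,240:300],None,fx=10,fy=10,interpolation=cv2.INTER_CUBIC);cv2.imwrite("pics/hc.png",a[:,:,::-1])
```

```text
(array([ 0.60143496, -0.23936408,  0.13791543]), np.float64(0.0005689297736411339))
```

View pics/hc.png

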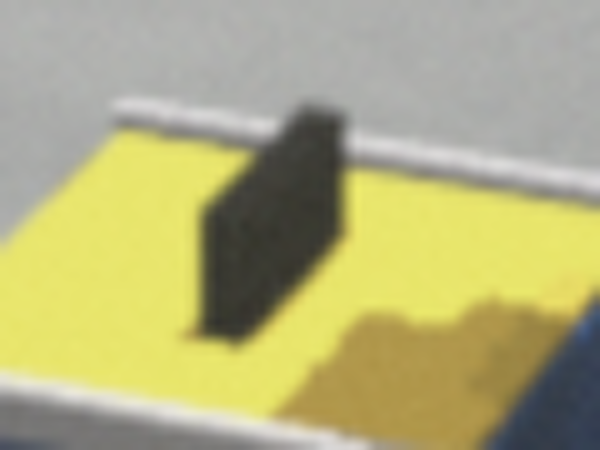

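>>> jog_arm --rows '[{"delta_pos": [0.02, -0.009, 0], "angular": [0, 0, 0]}, {"delta_pos": [0.04, -0.017, 0], "angular": [0, 0, 0]}, {"delta_pos": [0.04, -0.017, 0], "angular": [0, 0, 0]}, {"delta_pos": [0.03, -0.013, 0], "angular": [0, 0, 0]}, {"delta_pos": [0.01, -0.004, 0], "angular": [0, 0, 0]}, {"delta_pos": [0, 0, -0.02], "angular": [0, 0, 0]}, {"delta_pos": [0, 0, -0.035], "angular": [0, 0, 0]}, {"delta_pos": [0, 0, -0.025], "angular": [0, 0, 0]}, {"delta_pos": [0, 0, -0.008], "angular": [0, 0, 0]}, {"delta_pos": [0, 0, 0], "angular": [0, 0, 0]}, {"delta_pos": [0, 0, 0], "angular": [0, 0, 0]}, {"delta_pos": [0, 0, 0], "angular": [0, 0, 0]}]' --jaw 1

```text
t: 19.32
tool_pos: [0.602, -0.243, 0.1251]
eef_rot: [[0.984, -0.179, 0.002], [-0.179, -0.984, -0.001], [0.002, 0.0, -1.0]]
contact_force: [0.8, -0.4, 0.7]
grip_width: 0.0885
```

>>> jog_arm --rows '[{"delta_pos": [0, 0, 0], "angular": [0, 0, 0]}, {"delta_pos": [0, 0, 0], "angular": [0, 0, 0]}, {"delta_pos": [0, 0, 0], "angular": [0, 0, 0]}, {"delta_pos": [0, 0, 0], "angular": [0, 0, 0]}, {"delta_pos": [0, 0, 0], "angular": [0, 0, 0]}, {"delta_pos": [0, 0, 0], "angular": [0, 0, 0]}, {"delta_pos": [0, 0, 0], "angular": [0, 0, 0]}, {"delta_pos": [0, 0, 0], "angular": [0, 0, 0]}]' --jaw -1 --force 25

```text
t: 20.32
tool_pos: [0.6018, -0.2428, 0.1242]
eef_rot: [[0.984, -0.179, 0.001], [-0.179, -0.984, -0.0], [0.001, 0.0, -1.0]]
contact_force: [1.7, -0.3, -0.6]
grip_width: 0.0134
```

>>> jog_arm --rows '[{"delta_pos": [-0.0049, 0.0009, 0], "angular": [0, 0, 0]}, {"delta_pos": [-0.0098, 0.0018, 0], "angular": [0, 0, 0]}, {"delta_pos": [-0.0148, 0.0027, 0], "angular": [0, 0, 0]}, {"delta_pos": [-0.0197, 0.0036, 0], "angular": [0, 0, 0]}, {"delta_pos": [-0.0197, 0.0036, 0], "angular": [0, 0, 0]}, {"delta_pos": [-0.0197, 0.0036, 0], "angular": [0, 0, 0]}, {"delta_pos": [-0.0197, 0.0036, 0], "angular": [0, 0, 0]}, {"delta_pos": [-0.0148, 0.0027, 0], "angular": [0, 0, 0]}, {"delta_pos": [-0.0098, 0.0018, 0], "angular": [0, 0, 0]}, {"delta_pos": [0, 0, 0], "angular": [0, 0, 0]}, {"delta_pos": [0, 0, 0], "angular": [0, 0, 0]}]'

```text
t: 21.7
tool_pos: [0.4685, -0.2179, 0.1241]
eef_rot: [[0.984, -0.178, -0.001], [-0.178, -0.984, 0.001], [-0.001, -0.001, -1.0]]
contact_force: [-0.1, 4.4, 2.2]
grip_width: 0.0134
```

>>> jog_arm --rows '[{"delta_pos": [-0.0049, 0.0009, 0], "angular": [0, 0, 0]}, {"delta_pos": [-0.0039, 0.0007, 0], "angular": [0, 0, 0]}, {"delta_pos": [-0.002, 0.0002, 0], "angular": [0, 0, 0]}, {"delta_pos": [0, 0, 0], "angular": [0, 0, 0]}, {"delta_pos": [0, 0, 0], "angular": [0, 0, 0]}]'

```text
t: 22.32
tool_pos: [0.4579, -0.2159, 0.1241]
eef_rot: [[0.984, -0.178, -0.0], [-0.178, -0.984, 0.001], [-0.0, -0.001, -1.0]]
contact_force: [1.4, 5.0, 0.4]
grip_width: 0.0138
```

>>> jog_arm --rows '[{"delta_pos": [-0.0015, 0.0003, 0], "angular": [0, 0, 0]}, {"delta_pos": [0, 0, 0], "angular": [0, 0, 0]}, {"delta_pos": [0, 0, 0], "angular": [0, 0, 0]}]'

```text
t: 22.7
tool_pos: [0.4569, -0.2157, 0.1241]
eef_rot: [[0.984, -0.178, 0.001], [-0.178, -0.984, 0.0], [0.001, -0.001, -1.0]]
contact_force: [3.2, 4.1, -1.4]
grip_width: 0.0137
```

>>> jog_arm --rows '[{"delta_pos": [-0.0015, 0.0002, 0], "angular": [0, 0, 0]}, {"delta_pos": [0, 0, 0], "angular": [0, 0, 0]}, {"delta_pos": [0, 0, 0], "angular": [0, 0, 0]}]'

```text
t: 23.08
tool_pos: [0.4568, -0.2157, 0.1241]
eef_rot: [[0.984, -0.177, 0.003], [-0.177, -0.984, -0.001], [0.003, 0.0, -1.0]]
contact_force: [7.8, 3.5, -7.3]
grip_width: 0.0137
```

>>> jog_arm --rows '[{"delta_pos": [-0.0015, 0.0002, 0], "angular": [0, 0, 0]}, {"delta_pos": [0, 0, 0], "angular": [0, 0, 0]}, {"delta_pos": [0, 0, 0], "angular": [0, 0, 0]}]'

```text
t: 23.45
tool_pos: [0.4568, -0.2157, 0.1242]
eef_rot: [[0.984, -0.177, 0.006], [-0.177, -0.984, -0.002], [0.006, 0.001, -1.0]]
contact_force: [12.1, 3.0, -12.1]
grip_width: 0.0137
```

The cover is at its stop: the force rises while the position stays at 0.4568. I'll release and rise.

>>> jog_arm --rows '[{"delta_pos": [0, 0, 0], "angular": [0, 0, 0]}, {"delta_pos": [0, 0, 0], "angular": [0, 0, 0]}, {"delta_pos": [0, 0, 0], "angular": [0, 0, 0]}, {"delta_pos": [0, 0, 0], "angular": [0, 0, 0]}, {"delta_pos": [0, 0, 0], "angular": [0, 0, 0]}, {"delta_pos": [0, 0, 0.02], "angular": [0, 0, 0]}, {"delta_pos": [0, 0, 0.04], "angular": [0, 0, 0]}, {"delta_pos": [0, 0, 0.04], "angular": [0, 0, 0]}, {"delta_pos": [0, 0, 0.03], "angular": [0, 0, 0]}, {"delta_pos": [0, 0.04, 0], "angular": [0, 0, 0]}, {"delta_pos": [0, 0.05, 0], "angular": [0, 0, 0]}, {"delta_pos": [0, 0.05, 0], "angular": [0, 0, 0]}, {"delta_pos": [0, 0.05, 0], "angular": [0, 0, 0]}, {"delta_pos": [0, 0, 0], "angular": [0, 0, 0]}, {"delta_pos": [0, 0, 0], "angular": [0, 0, 0]}]' --jaw 1

```text
t: 25.32
tool_pos: [0.4532, -0.0267, 0.2542]
eef_rot: [[0.984, -0.179, 0.0], [-0.179, -0.984, -0.0], [0.0, 0.0, -1.0]]
contact_force: [0.4, -0.2, 0.3]
grip_width: 0.0883
```

Run:
```python
from h import *
t=snap('top','t8'); s=snap('side','s8')
H,S,V=cv2.split(cv2.cvtColor(t['p'],cv2.COLOR_RGB2HSV)); m=((H>25)&(H<35)&(S>130)&(V>80)).astype(np.uint8)
m=cv2.morphologyEx(m,cv2.MORPH_CLOSE,np.ones((13,13)))
ct=max(cv2.findContours(m,0,2)[0],key=cv2.contourArea)[:,0]
W=np.array([plane(t,u,v,.099)[:2] for u,v in ct]); r=cv2.minAreaRect((W*1000).astype(np.float32)); print(r)
d=np.array(r[0])/1000-[.4552,-.2177]; print("bay x",d@[.984,-.179])
```

```text
((456.40087890625, -217.06387329101562), (149.68280029296875, 150.00433349609375), 79.4262466430664)
bay x 0.0010677981628417754
```

View pics/t8.png

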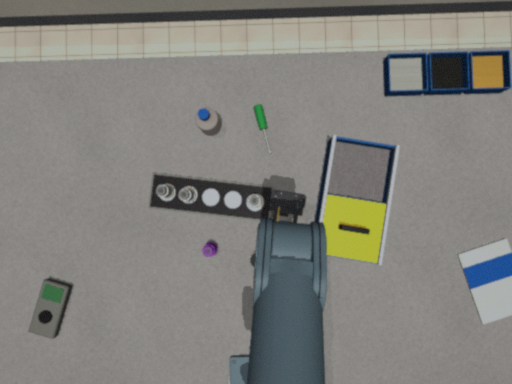

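View pics/s8.png

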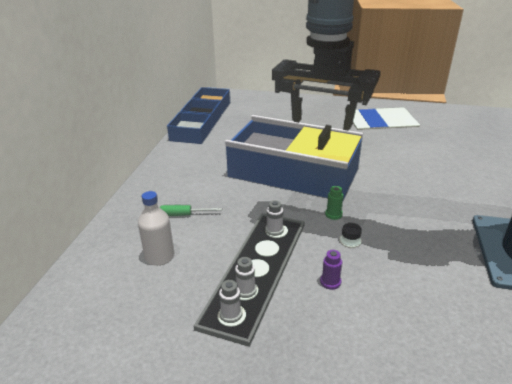

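The pictures show the cover over the reject bay (around (355,230) in the top view), with foam showing in the other bay. Three grey heads are still in the tray and the bystanders are where they were. Handing in.

```bash
python3 -c "
from bench import job
print(job.sign_off())"
```

```text
the job is handed in; nothing more can be done
None
```

Both red-marked heads are standing upright in the reject bay, the yellow cover is fully shut over them, and the job was handed in at about 25 s.

- **Placing:** I set each head down until the wrist force showed floor contact (9 N for the first, 5.5 N for the second). A wrist picture taken before closing the cover showed both standing.
- **Cover:** I pulled it until it met its stop, where the force rose to about 12 N with no more movement. The last top view puts its centre 1 mm from the measured bay centre, after about 148 mm of travel.
- **Rest of the scene:** the last pictures show the three grey heads in their places, and the bottle, screwdriver, jar and look-alikes where they were. The gripper is open, clear of everything.
- **Disagreements:**
  - The first move call was refused as invalid, and nothing moved. It went through once every row carried an angular value.
  - Two-view cap heights came out at 76–79 mm, against 80 mm from the text.
  - The spacing between the two red caps measured 65 mm, against 62 mm in the text.
  - A side force of about 4–5 N showed while sliding the cover.
- **Not checked:** with the cover shut, the heads can't be seen, so their standing was last seen just before it closed.

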